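# Hold a reference glass in the light gauge

## Robot

A 6-joint arm with a two-finger parallel gripper is mounted at the origin on a cart in front of the work surface, level with it; the furniture and walls round the work are solid. World frame = base frame: x ahead of the robot, y to its left, z up, the work surface at z = 0. Lengths are in mm, angles in rad, forces in N, time in s.
With the tool pointing down it reaches from about 275 to 725 mm from the base axis. Payload 5.6 kg.
Tool frame: the origin (TCP) lies at the very end of the fingers, on their centre line; the grasp point (between the pads) lies 19 mm behind it; z points along the fingers, y is the line along which they close (so a half turn about z gives the same grasp; the last joint's range is limited). The gripper opens to 85 mm and grips with 20 to 120 N. Pads are 22 mm wide; open, the fingers measure 114 mm over their backs; the gripper's body (76 mm by 85 mm) begins 54 mm behind the grasp point. The pads swing forward as they close: fully open they stand 13 mm farther back than shut.
Start: joints at [-0.918, 0.255, 0.108, 0, -1.424, -0.285], TCP at [197.779, -513.202, 231.283] pointing down, gripper open.
Joint ranges: [-2.95, 2.95], [-1.21, 1.97], [-1.09, 1.5], [-2.87, 1.71], [-2.94, -0.07], [-3.05, 3.05]. Speed limits (rad/s): [2.57, 2.57, 3.14, 3.14, 3.14, 3.14].

## Interface

Orientations are given as a 3x3 rotation matrix whose columns are the frame's x, y, z axes.
In Python, from plant import env gives the robot as it stands.
- The arm moves only by the tool move_arm, never from a script. Its argument "rows" is text: rows parted by semicolons, each of 6 numbers parted by spaces: the shift along the tool's x, y, z in cm, then the turn, a rotation vector about the tool's x, y, z in degrees. In form: dx dy dz rx ry rz; .... A call has 1 to 10 rows; each row is the pose to reach, as a shift and turn from the pose commanded when the call began, along the tool's axes at that moment; what a row does not reach only later rows make up. A row lasts 1/10 s, in which the tool goes at most 50 mm and 8.59 degrees, less where a joint would pass 70% of its speed; a pose out of reach is approached as far as the arm can. A call with a gripper value outside its range is refused whole. "gripper" is the finger opening in cm, from 0 to 8.54, set as the call begins (left out, the last holds). The fingers move at their own pace and stop on an object; the grip force is fixed at half the most. Time passes only in rows, so rows that repeat a pose let the fingers close. It gives the time, the measured TCP pose, the force, the opening and the grip force at its end, in the units of the state.
- env.observe(): the state, without advancing time (a new reading comes with each control period).
- env.grab_frame(name): name is "scene" or "top" or "wrist"; returns a dict with "color" (384x512x3 uint8, blue, green, red), "depth" (384x512 float32, mm along the optical axis (not along the pixel's ray), 0 where there is no reading), "vertical_fov" (degrees; the focal length in pixels is half the picture's height over the tangent of half this angle, whatever the lens; pixels are square), "cx", "cy" (the principal point, pixels), "dist_coeffs" ([k1, k2, p1, p2, k3] as OpenCV has them; the pictures are not rectified), "eye" and "rotation" of the camera in the world. Camera axes: x right, y up, looking along -z (the intrinsics and any distortion apply to the point x, -y, -z); pixel columns grow to the right and rows downward; lengths in mm; the calibration is good to about 2 mm. A picture is of the moment at which its call begins.
- env.sign_off(): hands the job in; it is judged then, once.
The state is a dict: "time": time; "joint_pos": joint angles; "qd": joint speeds; "joint_torque": joint torques, N m; "tool_pos": TCP position; "ee_rot": TCP orientation; "contact_force": force on the tool from outside, world axes, zero at the start; "moment": the same for the moment, N m; "width": finger opening in mm; "gripper_force": force on a finger pad.
Only numpy, scipy, OpenCV 4.12 (cv2) and the standard library are available. Lean on these libraries where they do the work, as an engineer would, in place of code of your own. Each camera call takes 0.05 s, during which the arm holds its last target. There are 200 camera calls.

## Task

Take a blank reading first: with the light path still empty, push the gauge's black sprung plunger fully down to its stop for a moment, then let it come up. Then pick up the reference glass with the blue cap, gripping it by its two white frosted faces only and never touching its clear faces, keep it upright, do not knock it against the gauge, and hold it in the air in the gap of the gauge, upright, about midway between lamp and receiver, clear faces squarely towards them so that the beam passes through the ring marks. The program finishes while the robot still holds it there, steady; leave the yellow-capped glass, the thread cones and the rollers where they are.

Things in the scene. Friction and masses are not known exactly. Their poses are not given: they have to be found in the camera images.
- gauge: light gauge, fixed; base plate 110 (own x) x 270 (own y) x 14 mm; two towers 44 x 40 mm, 138 mm tall: blue lamp tower at own y +70 mm, grey receiver tower at -70 mm; gap between lens rims 90 mm, open to front, back and top. Origin on the worktop below mid-gap, z up, beam along own y. The plunger is on a 40 x 40 mm pillar (98 mm tall with bushing) at own y -140 mm.
- beam (a point): middle of the light beam in the gap, halfway between lamp and receiver, 115 mm above the worktop; axes as the gauge's: y along the beam, z up. A thin red line shows the beam.
- plunger (a joint): travel of the black mushroom plunger, m: 0 up (at rest), 0.012 fully down at its stop. Moves straight down; spring 2.4 N at the start of the stroke, 7.2 N at the stop; comes up by itself when let go.
- plunger_top (a point): centre of the top of the plunger's head (30 mm diameter), 122 mm above the worktop when up; it moves down with the plunger; axes as the gauge's.
- blue_glass: Reference glass: solid glass bar, 30 x 30 mm, 82 mm tall with its blue cap (top 8 mm); about 150 g; stands on the mat. Origin: centre of its underside, z up. White frosted faces at own y +/-15 mm (heights 0 to 74 mm), clear green-tinted faces at own x +/-15 mm, each with a thin dark ring, 18 mm across, centred 25 mm above the underside. Same after a half turn.
- blue_glass_frost_a: white frosted face plate of the blue-capped glass at its own +y side, fixed to it (30 x 2 x 74 mm; its origin and axes are those of the glass)
- blue_glass_frost_b: the same at its own -y side
- blue_glass_clear_a: clear polished face of the blue-capped glass at its own +x side, fixed to it (origin and axes those of the glass); must not be touched by the fingers
- blue_glass_clear_b: the same at its own -x side
- blue_glass_ring (a point): point on the middle line of the blue-capped glass 25 mm above its underside, halfway between its two ring marks
- yellow_glass: Bystander: solid glass bar, 30 x 30 mm, 82 mm tall with its yellow cap (top 8 mm); about 150 g; stands on the mat. Origin: centre of its underside, z up. White frosted faces at own y +/-15 mm (heights 0 to 74 mm), clear green-tinted faces at own x +/-15 mm, each with a thin dark ring, 18 mm across, centred 25 mm above the underside. Same after a half turn. About 110 mm from the blue one.
- mat: black rubber mat 85 x 190 x 3 mm fixed on the worktop, the two glasses stand on it; origin at the centre of its underside, long side along own y
- roving_cone_1: bystander: white thread cone 47 mm wide, 69 mm tall, standing loose on the worktop; origin at the centre of its underside
- spare_roller_1: bystander: grey roller 27 mm wide, 30 mm tall, standing loose on the worktop; origin at the centre of its underside
Things that resemble listed ones, but are neither listed nor needed, are in the scene too. What is shaped like the blue_glass but purple is not meant.

How it is judged (in metres and radians):
On the way, in this order (a step that is already met when the one before it is completed fails the run):
1. the plunger is pushed fully down to its stop while the light path is empty (value of joint plunger above 0.0105 m and distance between blue_glass_ring and beam above 0.1 m), for 0.1 s.
2. the plunger is up again and the blue-capped glass is lifted by its frosted faces (contact force between the fingers and blue_glass_frost_a above 1 N and contact force between the fingers and blue_glass_frost_b above 1 N and height (world z) of blue_glass above 0.04 m and value of joint plunger below 0.003 m), for 0.2 s.
At the end, for the whole second after the job is handed in: Blue-capped glass held by both frosted faces in the air, still: ring point within 8 mm of the beam sideways and in height, 22 mm of mid-gap along it; clear faces square to the beam within 8 degrees, upright within 7; not touching the gauge; plunger up; yellow glass, cone, roller not moved (30 mm) (contact force between the fingers and blue_glass_frost_a above 1 N and contact force between the fingers and blue_glass_frost_b above 1 N and x of blue_glass_ring in the frame of beam between -0.008 and 0.008 m and y of blue_glass_ring in the frame of beam between -0.022 and 0.022 m and z of blue_glass_ring in the frame of beam between -0.008 and 0.008 m and angle between the x axis of blue_glass and the y axis of beam, either way round below 0.14 rad and angle between blue_glass's own z axis and vertical below 0.12 rad and contact force between blue_glass and gauge below 0.2 N and height (world z) of blue_glass above 0.06 m and linear speed of blue_glass below 0.02 m/s and angular speed of blue_glass below 0.1 rad/s and value of joint plunger below 0.003 m and distance of each of yellow_glass, roving_cone_1, spare_roller_1 from where it was at the start of the episode below 0.03 m and angle between yellow_glass's own z axis and vertical below 0.2 rad); the arm keeps its last pose, push and grip.
It fails at once if the fingers touch a clear face of the blue-capped glass (contact force between the fingers and blue_glass_clear_a above 0.5 N or contact force between the fingers and blue_glass_clear_b above 0.5 N).
It fails at once if the blue-capped glass is tipped over 25 degrees (angle between blue_glass's own z axis and vertical above 0.44 rad).
It fails at once if the blue-capped glass is knocked against the gauge (over 3 N) (contact force between blue_glass and gauge above 3 N).
It fails at once if the yellow-capped glass, the loose cone or the loose roller is displaced by more than 30 mm (distance of any of yellow_glass, roving_cone_1, spare_roller_1 from where it was at the start of the episode above 0.03 m).
It also fails if it takes over 45 s, if anything falls off the work surface, if the arm or the gripper's body presses on something with over 40 N, if the wrist force passes 120 N, or if a joint passes its speed limit or range.

## Working session

There is one attempt and no reset: what is moved stays moved. The work goes in short steps, Python scripts to look and compute and a tool call to move; the robot and the scene stay as the last step left them, time stands still between calls to the robot, and variables do not carry over. Pictures are saved under pics/ and viewed, at most 10 in all, crops included, and the job is handed in when it is done.

Besides the shell and the picture viewer there is one more tool, called after "Emit:" as name(argument=value, ...) on one line, values as JSON. move_arm: Moves the arm, as the interface text tells. Its arguments: {"type":"object","properties":{"rows":{"type":"string"},"gripper":{"type":"number"}},"required":["rows"]}

```bash
mkdir -p pics; cat > h.py <<'E'
import numpy as np, cv2, pickle
from plant import env
def grab(n):
    f=env.grab_frame(n); pickle.dump(f,open(f'{n}.pkl','wb')); return f
def load(n): return pickle.load(open(f'{n}.pkl','rb'))
def K(f):
    fl=f['color'].shape[0]/2/np.tan(np.radians(f['vertical_fov'])/2)
    return np.array([[fl,0,f['cx']],[0,fl,f['cy']],[0,0,1.]])
def ray(f,px):
    p=cv2.undistortPoints(np.array(px,float).reshape(-1,1,2),K(f),np.array(f['dist_coeffs'],float)).reshape(-1,2)
    d=np.c_[p[:,0],-p[:,1],-np.ones(len(p))]
    return d@np.array(f['rotation']).T
def at_z(f,px,z):
    d=ray(f,px);e=np.array(f['eye']);return e+d*((z-e[2])/d[:,2])[:,None]
def at_depth(f,px):
    d=ray(f,px);z=np.array([f['depth'][int(v),int(u)] for u,v in px]);return np.array(f['eye'])+d*z[:,None]
def proj(f,P):
    c=(np.array(P,float).reshape(-1,3)-f['eye'])@np.array(f['rotation'])
    c=c*[1,-1,-1]
    return cv2.projectPoints(c,np.zeros(3),np.zeros(3),K(f),np.array(f['dist_coeffs'],float))[0].reshape(-1,2)
E
python3 - <<'E'
from h import *
s=env.observe();print({k:np.round(v,3).tolist() for k,v in s.items()})
ims=[]
for n in('scene','top'):
    f=grab(n);cv2.imwrite(f'pics/{n}0.png',cv2.resize(f['color'],(800,600)));print(n,np.round(f['eye']),f['vertical_fov'],f['dist_coeffs'])
E
```

```text
{'time': 0.0, 'joint_pos': [-0.918, 0.256, 0.107, -0.0, -1.424, -0.285], 'qd': [-0.0, 0.001, 0.002, 0.002, -0.001, 0.001], 'joint_torque': [0.0, -38.663, 23.794, 5.365, -0.006, 0.0], 'tool_pos': [197.613, -512.752, 230.419], 'ee_rot': [[-0.933, -0.359, -0.001], [-0.359, 0.933, 0.002], [0.0, 0.002, -1.0]], 'contact_force': [-0.119, -0.222, 0.672], 'moment': [-0.051, 0.009, 0.05], 'gripper_force': 0.0, 'width': 85.49}
scene [-226.  631.  906.] 42.58281151890017 [-0.01643936  0.          0.          0.          0.        ]
top [ 314.    4. 1142.] 42.070978774981356 [-0.12429278  0.          0.          0.          0.        ]
```

View pics/scene0.png

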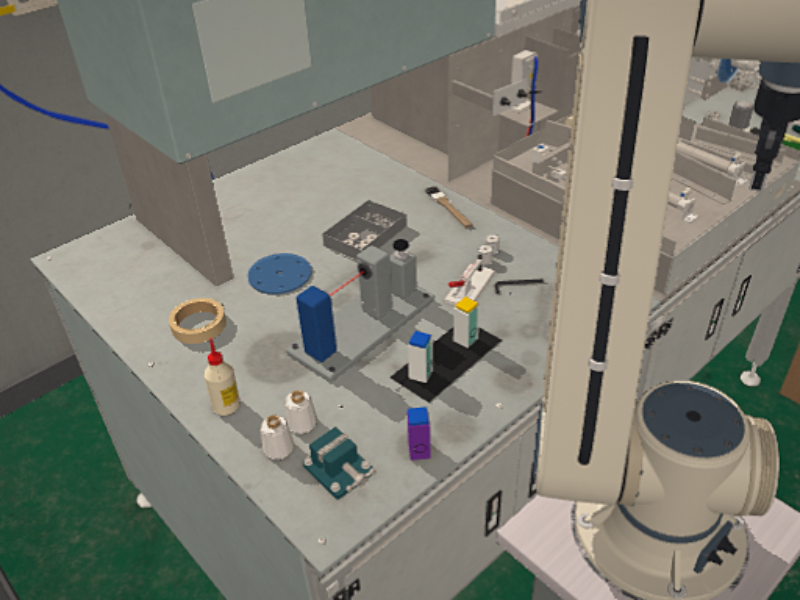

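View pics/top0.png

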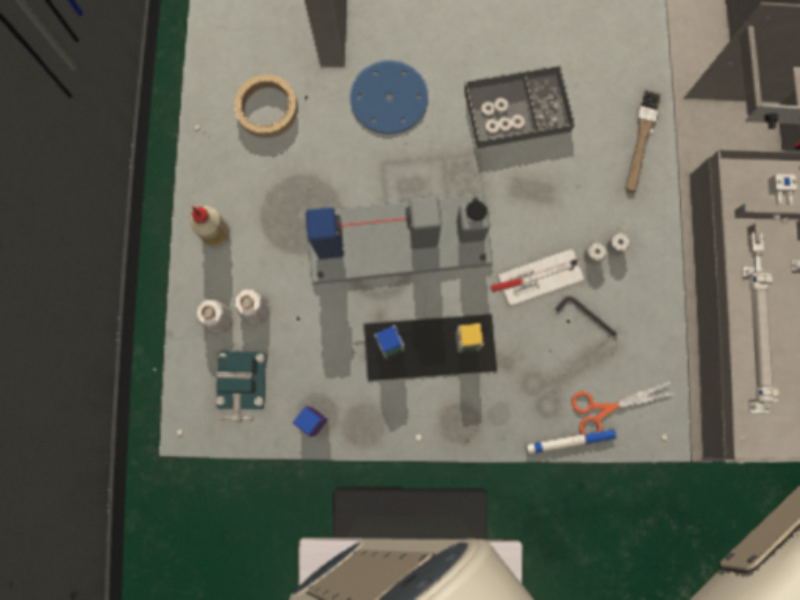

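The pictures show these blue-capped candidates in the top view:
- A blue cap on the mat at (389,341), with white and greenish sides. This matches the description.
- A blue cap on a purple body at (310,421), which is the decoy.
- A yellow cap at (470,337), which is the bystander.

The lamp tower is at (323,230), the receiver at (425,220) and the plunger at (476,210). I'll check the choice in a close crop.

```bash
python3 - <<'E'
from h import *
f=load('top');c=f['color'][120:250,190:325];cv2.imwrite('pics/c1.png',cv2.resize(c,None,fx=4.6,fy=4.6,interpolation=cv2.INTER_CUBIC))
f=load('scene');c=f['color'][145:255,165:325];cv2.imwrite('pics/c2.png',cv2.resize(c,None,fx=5,fy=5,interpolation=cv2.INTER_CUBIC))
E
```

```text
(no output)
```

View pics/c1.png

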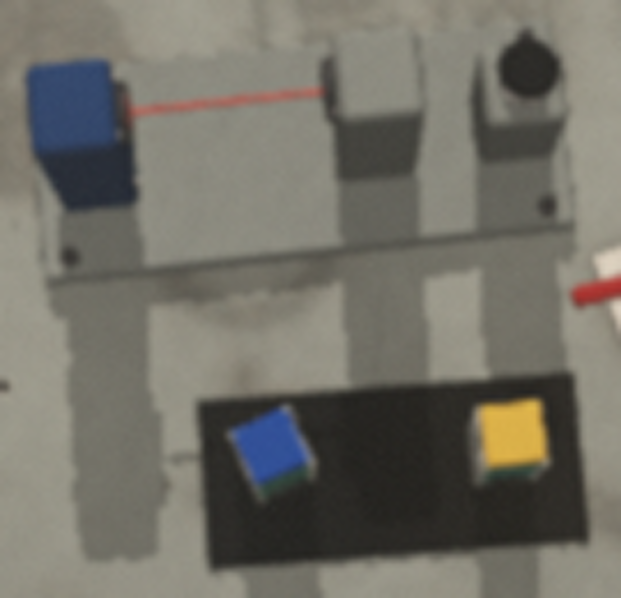

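View pics/c2.png

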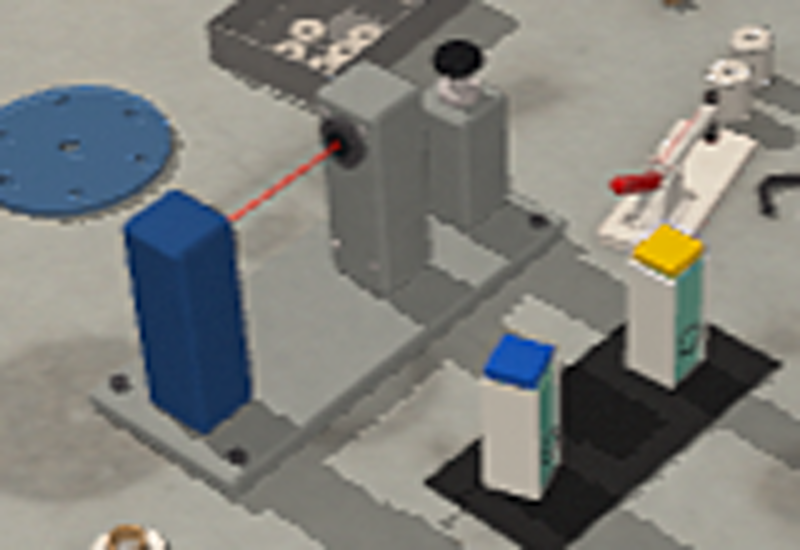

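The mat glass at c1 (270,448) shows white sides towards ±y and a green clear face towards the robot, with no purple. That is the one to take. Next I'll work out the poses.

```bash
cat > m.py <<'E'
from h import *
f=load('top')
r=lambda pts:[((u+.5)/4.6-.5+190,(v+.5)/4.6-.5+120) for u,v in pts]
np.set_printoptions(precision=1,suppress=True)
print('plunger',at_z(f,r([(529,67)]),122),'dep',at_depth(f,r([(529,67)])))
b=at_z(f,r([(130,112),(324,92)]),115);d=b[0]-b[1];print('beam',b,b.mean(0),np.linalg.norm(d),'ydir deg',np.degrees(np.arctan2(d[1],d[0])))
e=at_z(f,r([(52,280),(572,229)]),14);d=e[0]-e[1];print('plate',e,np.linalg.norm(d),np.degrees(np.arctan2(d[1],d[0])))
hsv=cv2.cvtColor(f['color'],cv2.COLOR_BGR2HSV)
m=np.zeros(hsv.shape[:2],np.uint8);m[200:232,235:262]=1
bl=((hsv[...,0]>100)&(hsv[...,0]<130)&(hsv[...,1]>150)&(m>0))
v,u=np.nonzero(bl);P=at_z(f,np.c_[u,v],85)[:,:2].astype(np.float32)
print('cap',len(u),cv2.minAreaRect(P),P.mean(0))
P=at_z(f,r([(230,432),(289,407),(313,470),(262,490)]),85);print(P,P.mean(0))
f=load('scene');hsv=cv2.cvtColor(f['color'],cv2.COLOR_BGR2HSV)
rs=lambda pts:[((u+.5)/5-.5+165,(v+.5)/5-.5+145) for u,v in pts]
print('scene cap',at_z(f,rs([(505,336),(554,349),(539,385),(485,374)]),85))
print('scene plunger',at_z(f,rs([(459,56)]),122))
b=at_z(f,rs([(232,219),(338,146)]),115);print('scene beam',b)
E
python3 m.py
```

```text
plunger [[605.  -83.4 122. ]] dep [[604.1 -83.1 125.2]]
beam [[583.8 100.2 115. ]
 [594.   10.7 115. ]] [588.9  55.4 115. ] 90.02114645370354 ydir deg 96.55884666810277
plate [[ 523.3  146.6   14. ]
 [ 552.  -113.8   14. ]] 261.94510490455104 96.28949068285856
cap 131 ((433.14739990234375, 33.63488006591797), (25.876983642578125, 23.83160972595215), 27.329261779785156) [433.1  33.9]
[[439.3  52.7  85. ]
 [451.3  25.5  85. ]
 [422.   14.   85. ]
 [412.5  37.4  85. ]] [431.3  32.4  85. ]
scene cap [[445.9  29.1  85. ]
 [422.   18.4  85. ]
 [408.6  41.4  85. ]
 [432.7  54.7  85. ]]
scene plunger [[597.9 -80.1 122. ]]
scene beam [[582.5  89.5 115. ]
 [590.6  12.6 115. ]]
```

Emit:
move_arm(rows="-53.4 25.4 0 0 0 0;-53.4 25.4 0 0 0 0;-53.4 25.4 0 0 0 0;-53.4 25.4 0 0 0 0;-53.4 25.4 0 0 0 0;-53.4 25.4 0 0 0 0;-53.4 25.4 0 0 0 0;-53.4 25.4 0 0 0 0;-53.4 25.4 0 0 0 0;-53.4 25.4 0 0 0 0", gripper=0)

```text
time: 1.1
tool_pos: [542.7, -148.6, 231.0]
ee_rot: [[-0.933, -0.36, -0.001], [-0.36, 0.933, 0.0], [0.001, 0.0, -1.0]]
contact_force: [0.8, -0.7, 0.2]
width: 0.0
gripper_force: 0.0
```

Emit:
move_arm(rows="-8.1 3.8 4 0 0 0;-8.1 3.8 4 0 0 0;-8.1 3.8 4 0 0 0;-8.1 3.8 4 0 0 0")

```text
time: 1.5
tool_pos: [603.7, -85.1, 189.7]
ee_rot: [[-0.933, -0.361, -0.003], [-0.361, 0.933, -0.0], [0.003, 0.001, -1.0]]
contact_force: [-0.0, 0.0, 0.5]
width: 0.2
gripper_force: 0.0
```

```bash
python3 - <<'E'
from h import *
f=grab('wrist');g=grab('top')
s=env.observe();print(s['tool_pos'],s['time'])
print(f['eye'],f['rotation'],f['vertical_fov'])
print(proj(f,[[604.5,-83.5,122],[588.7,55.4,115]]),proj(f,[s['tool_pos']]))
a=cv2.resize(f['color'],(512,384));cv2.imwrite('pics/w1.png',np.hstack([a,cv2.resize(g['color'][100:250,215:315],(256,384))]))
E
```

```text
[603.61889134 -86.47851795 191.78852038] 1.6
[ 525.71961201 -115.25040497  332.48465536] [[-3.59136579e-01 -8.83047072e-01 -3.02074141e-01]
 [ 9.33285002e-01 -3.39752122e-01 -1.16394160e-01]
 [ 1.51192180e-04 -3.23722666e-01  9.46152003e-01]] 58.670453157730385
[[267.714009   211.69401366]
 [458.83096854 254.32062271]] [[263.29352342 263.88698485]]
```

View pics/w1.png

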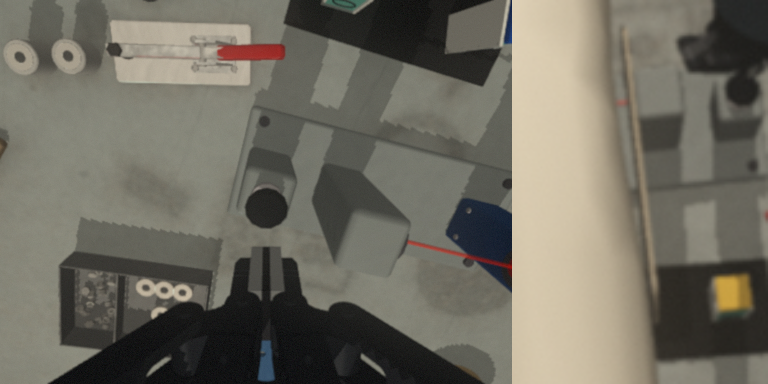

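The wrist view shows the plunger head at (266,208), within 2–3 mm of my estimate, with the closed fingertips above it. Now I'll press.

Emit:
move_arm(rows="0 0.2 4 0 0 0;0 0.2 6.5 0 0 0;0 0.2 7 0 0 0;0 0.2 7.4 0 0 0;0 0.2 7.8 0 0 0;0 0.2 8.1 0 0 0;0 0.2 8.2 0 0 0;0 0.2 8.2 0 0 0;0 0.2 8.2 0 0 0")

```text
time: 2.5
tool_pos: [603.7, -84.9, 111.3]
ee_rot: [[-0.933, -0.36, 0.002], [-0.36, 0.933, -0.001], [-0.002, -0.002, -1.0]]
contact_force: [-2.7, -1.7, 5.7]
width: 0.1
gripper_force: 3.2
```

Emit:
move_arm(rows="0 0 0.3 0 0 0;0 0 0.4 0 0 0;0 0 0.5 0 0 0;0 0 0.5 0 0 0;0 0 0.5 0 0 0;0 0 0.5 0 0 0")

```text
time: 3.1
tool_pos: [603.9, -85.0, 109.5]
ee_rot: [[-0.933, -0.36, 0.005], [-0.36, 0.933, -0.002], [-0.004, -0.004, -1.0]]
contact_force: [-9.7, 1.0, 21.8]
width: 0.1
gripper_force: 10.7
```

The force is well past the spring's 7.2 N, so the plunger is on its stop. I'll hold briefly, rise and go above the glass.

Emit:
move_arm(rows="0 0 0 0 0 0;0 0 0 0 0 0;0 0 -5 0 0 0;0 0 -9 0 0 0;4 5 -9 0 0 -2;7 10 -9 0 0 -5;11.8 17.3 -9 0 0 -5;11.8 17.3 -9 0 0 -5;11.8 17.3 -9 0 0 -5;11.8 17.3 -9 0 0 -5", gripper=0)

```text
time: 4.1
tool_pos: [430.5, 36.0, 195.6]
ee_rot: [[-0.897, -0.442, 0.003], [-0.442, 0.897, 0.002], [-0.004, 0.0, -1.0]]
contact_force: [0.9, 0.7, 0.1]
width: 0.2
gripper_force: 0.0
```

Emit:
move_arm(rows="0 0 0 0 0 0;0 0 0 0 0 0;0 0 0 0 0 0", gripper=8.5)

```text
time: 4.4
tool_pos: [431.5, 34.5, 194.0]
ee_rot: [[-0.899, -0.438, -0.001], [-0.438, 0.899, -0.0], [0.001, -0.0, -1.0]]
contact_force: [-0.4, 0.3, -0.5]
width: 43.0
gripper_force: 0.0
```

```bash
python3 - <<'E'
from h import *
f=grab('wrist')
s=env.observe();print(s['tool_pos'],s['ee_rot'],s['time'])
cv2.imwrite('pics/w2.png',cv2.resize(f['color'],(800,600),interpolation=cv2.INTER_CUBIC))
E
```

```text
[431.41660112  34.51134358 193.96185646] [[-8.98845811e-01 -4.38264584e-01 -6.02642552e-04]
 [-4.38264424e-01  8.98846009e-01 -3.83145307e-04]
 [ 7.09601871e-04 -8.02717633e-05 -9.99999745e-01]] 4.45
```

View pics/w2.png

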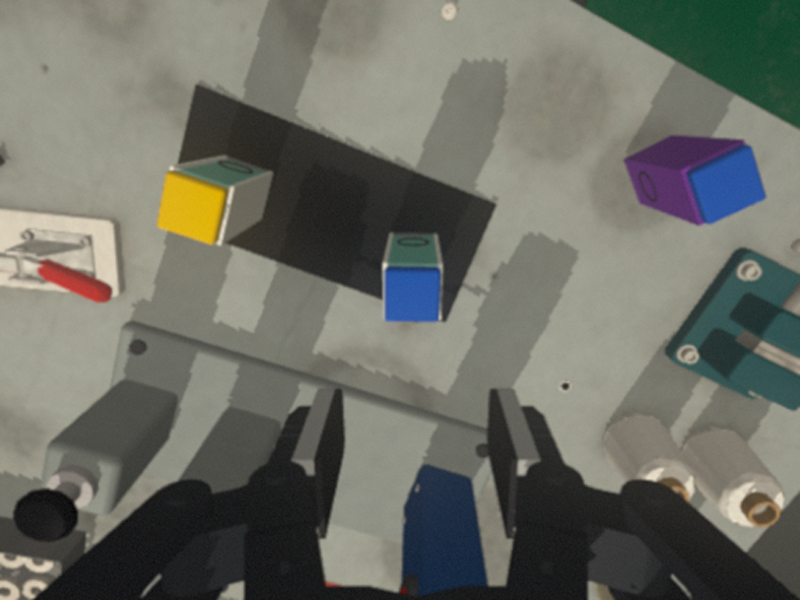

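The blue cap is at (386..441, 266..321), square to the fingers, with its green clear face and ring towards the robot. That confirms the grasp faces.

```bash
python3 - <<'E'
from h import *
f=load('wrist');np.set_printoptions(precision=1,suppress=True)
r=lambda pts:[((u+.5)*.64-.5,(v+.5)*.64-.5) for u,v in pts]
P=at_z(f,r([(386,266),(442,266),(441,321),(386,321)]),85);print(P,P.mean(0))
for i in range(4):
    d=P[(i+1)%4]-P[i];print(np.linalg.norm(d),np.degrees(np.arctan2(d[1],d[0]))%90)
s=env.observe();R=np.array(s['ee_rot']);print('tool shift',R.T@(P.mean(0)-s['tool_pos']))
h=cv2.cvtColor(f['color'],cv2.COLOR_BGR2HSV);m=np.zeros(h.shape[:2],np.uint8);m[165:210,240:290]=1
b=(h[...,0]>100)&(h[...,0]<130)&(h[...,1]>150)&(m>0);v,u=np.nonzero(b)
Q=at_z(f,np.c_[u,v],85)[:,:2].astype(np.float32);print(len(u),cv2.minAreaRect(Q))
E
```

```text
[[423.7  14.5  85. ]
 [411.8  39.   85. ]
 [437.6  51.5  85. ]
 [449.7  26.5  85. ]] [430.7  32.9  85. ]
27.271689532874383 25.881261345572014
28.68051004496516 25.793396928636678
27.751385277343477 25.88387099618788
28.68652063208522 24.835257809249754
tool shift [  1.3  -1.2 109. ]
1118 ((430.9699401855469, 31.933012008666992), (26.881879806518555, 25.82009506225586), 25.8804931640625)
```

Emit:
move_arm(rows="0.1 -0.1 0 0 0 0;0.1 -0.1 4 0 0 0;0.1 -0.1 8 0 0 0;0.1 -0.1 12 0 0 0;0.1 -0.1 14.5 0 0 0;0.1 -0.1 16.1 0 0 0;0.1 -0.1 16.1 0 0 0;0.1 -0.1 16.1 0 0 0", gripper=8.5)

```text
time: 5.25
tool_pos: [430.8, 33.5, 33.7]
ee_rot: [[-0.898, -0.44, 0.0], [-0.44, 0.898, -0.0], [0.0, -0.0, -1.0]]
contact_force: [0.2, 0.4, 0.4]
width: 85.0
gripper_force: 0.0
```

Emit:
move_arm(rows="0 0 0 0 0 0;0 0 0 0 0 0;0 0 0 0 0 0;0 0 0 0 0 0;0 0 0 0 0 0;0 0 0 0 0 0;0 0 0 0 0 0;0 0 0 0 0 0", gripper=1.5)

```text
time: 6.05
tool_pos: [430.7, 33.8, 33.9]
ee_rot: [[-0.898, -0.44, 0.001], [-0.44, 0.898, 0.0], [-0.001, -0.0, -1.0]]
contact_force: [-2.0, 0.2, 7.2]
width: 29.5
gripper_force: 59.1
```

Emit:
move_arm(rows="0 0 -1 0 0 0;0 0 -3 0 0 0;0 0 -5.5 0 0 0;0 0 -8.5 0 0 0;0 0 -11.5 0 0 0;0 0 -14.5 0 0 0;0 0 -17.5 0 0 0;0 0 -19.5 0 0 0;0 0 -20 0 0 0;0 0 -20 0 0 0")

```text
time: 7.05
tool_pos: [430.2, 33.8, 233.4]
ee_rot: [[-0.898, -0.439, 0.0], [-0.439, 0.898, 0.001], [-0.001, 0.001, -1.0]]
contact_force: [0.2, -0.6, -1.3]
width: 29.5
gripper_force: 59.4
```

Emit:
move_arm(rows="0 0 0 0 0 -7;-1 -0.3 0 0 0 -14;-3 -1 0 0 0 -21;-5 -1.7 0 0 0 -28;-7.5 -2.5 0 0 0 -35;-10 -3.3 0 0 0 -42;-12 -4 0 0 0 -49;-14 -4.6 0 0 0 -56;-15 -5 0 0 0 -63;-15.1 -5 0 0 0 -70")

```text
time: 8.05
tool_pos: [588.0, 55.1, 229.9]
ee_rot: [[0.11, -0.994, -0.005], [-0.994, -0.11, -0.001], [0.001, 0.005, -1.0]]
contact_force: [-0.1, 0.2, -1.9]
width: 29.8
gripper_force: 59.5
```

Emit:
move_arm(rows="0 0 0 0 0 0;0 0 0 0 0 0;0 0 0 0 0 0")

```text
time: 8.35
tool_pos: [587.4, 55.1, 232.8]
ee_rot: [[0.104, -0.995, -0.001], [-0.995, -0.104, -0.0], [0.0, 0.001, -1.0]]
contact_force: [0.2, -0.1, -1.2]
width: 29.3
gripper_force: 59.5
```

```bash
python3 - <<'E'
from h import *
f=grab('wrist');g=grab('top')
s=env.observe();print(s['tool_pos'],s['ee_rot'],s['time'],s['width'],s['gripper_force'])
cv2.imwrite('pics/w3.png',np.hstack([f['color'],cv2.resize(g['color'][100:244,190:290],(267,384))]))
E
```

```text
[587.61239985  55.09601158 233.24824706] [[ 1.04447212e-01 -9.94530420e-01 -1.54845913e-04]
 [-9.94530431e-01 -1.04447218e-01  3.23529292e-05]
 [-4.83491971e-05  1.50619799e-04 -9.99999987e-01]] 8.45 29.3188538611715 59.46829676628113
```

View pics/w3.png

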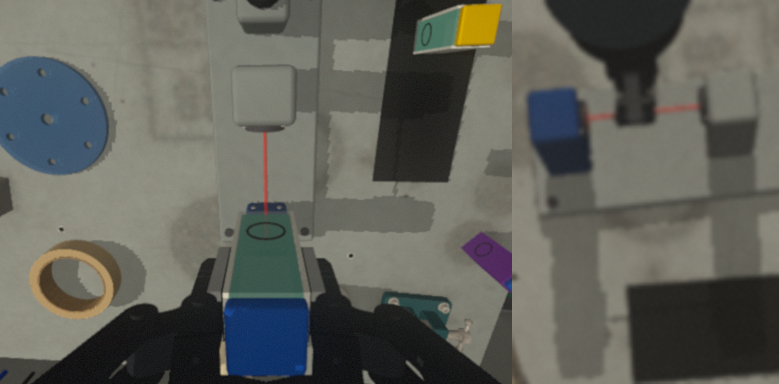

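The wrist view shows the glass upright in the grip, its ring at (266,231) and the beam running straight along u≈265. I'll check the beam's sideways position before lowering.

```bash
python3 - <<'E'
from h import *
f=load('wrist');np.set_printoptions(precision=2,suppress=True)
c=f['color'].astype(int);red=(c[...,2]-c[...,1]>70)&(c[...,2]-c[...,0]>70);red[:125]=0;red[212:]=0;red[:,:250]=0;red[:,285:]=0
v,u=np.nonzero(red);P=at_z(f,np.c_[u,v],115);k=np.polyfit(P[:,1],P[:,0],1)
print(len(u),k,'beam x at y55.4',np.polyval(k,55.4),'dir',90-np.degrees(np.arctan(k[0])),P[:,1].min(),P[:,1].max())
s=env.observe();R=np.array(s['ee_rot']);print(s['tool_pos'],np.degrees(np.arctan2(-R[0,1],-R[1,1]))) 
u0=proj(f,[[588.7,55.4,115]]);print(u0)
# ring and its z: ring centre on clear face 15 mm toward camera
d=ray(f,[(266,231)])[0];e=np.array(f['eye']);t=(s['tool_pos'][1]+15-e[1])/d[1];print('ring',e+d*t)
E
```

```text
219 [ -0.12 594.82] beam x at y55.4 588.3253101513028 dir 96.68774487952496 12.650256714764659 76.1222322447135
[587.61  55.1  233.25] 84.00468057223587
[[264.58 186.82]]
ring [586.18  70.1  165.69]
```

```bash
python3 - <<'E'
from h import *
f=load('wrist')
for px in [(266,231),(266,222),(266,240),(247,231),(285,231)]:
  d=ray(f,[px])[0];e=np.array(f['eye']);t=(55.1-15-e[1])/d[1];print('ring',np.round(e+d*t,1))
E
```

```text
ring [589.4  40.1 229.3]
ring [589.4  40.1 218.9]
ring [589.4  40.1 238.6]
ring [598.3  40.1 231.2]
ring [580.3  40.1 227.4]
```

Emit:
move_arm(rows="0 0 2 0 0 0;0 0 4.5 0 0 0;0 -0.05 7 0 0 0;0 -0.05 9 0 0 0;0 -0.05 10.5 0 0 0;0 -0.05 11.3 0 0 0;0 -0.05 11.3 0 0 0;0 -0.05 11.3 0 0 0;0 -0.05 11.3 0 0 0;0 -0.05 11.3 0 0 0")

```text
time: 9.45
tool_pos: [588.9, 55.3, 121.2]
ee_rot: [[0.106, -0.994, 0.002], [-0.994, -0.106, 0.0], [-0.0, -0.002, -1.0]]
contact_force: [0.2, 0.2, -1.6]
width: 30.0
gripper_force: 59.5
```

```bash
python3 - <<'E'
from h import *
f=grab('wrist');g=grab('scene')
s=env.observe();print(s['tool_pos'],s['time'],s['width'],s['gripper_force'],s['contact_force'],np.abs(s['qd']).max())
cv2.imwrite('pics/w4.png',np.hstack([cv2.resize(f['color'][130:290,170:360],(400,337)),cv2.resize(g['color'][140:260,180:322],(399,337))]))
E
```

```text
[588.6990693   55.25295638 120.84278759] 9.55 29.259736019604627 59.519104957580566 [ 0.45358563 -0.45355257 -1.41727297] 0.004253310729066941
```

View pics/w4.png

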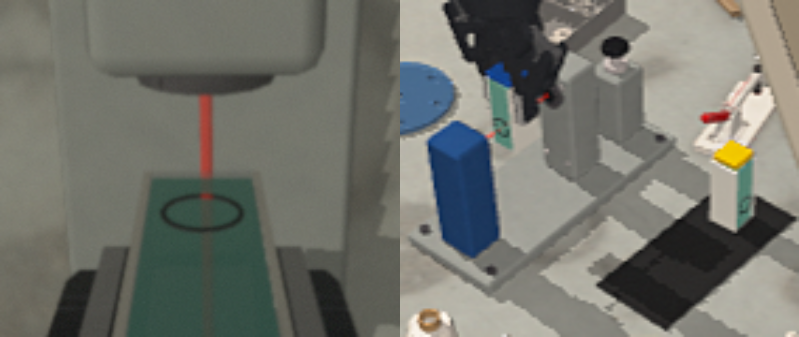

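The beam enters the glass inside the ring, but looks a little above its centre at crop (207,198) against (202,212). I'll measure that.

```bash
python3 - <<'E'
from h import *
f=load('wrist');np.set_printoptions(precision=1,suppress=True)
s=400/190
cx=lambda p:((p[0]+.5)/s-.5+170,(p[1]+.5)/s-.5+130)
e=np.array(f['eye'])
for n,p in dict(top=(202,195),bot=(202,230),c=(202,212),l=(161,213),r=(243,212),beam=(207,199),gtop=(206,177)).items():
  d=ray(f,[cx(p)])[0];t=(55.2-15-e[1])/d[1];print(n,e+d*t)
print('expect ring/beam px (crop):',(proj(f,[[590.2,40.3,115]])-[170,130])*s)
c=f['color'].astype(int)
for v in range(212,246):
  print(v,(c[v,264:273,2]-c[v,264:273,1]).tolist())
E
```

```text
top [591.1  40.2 108.2]
bot [591.1  40.2 126.4]
c [591.1  40.2 117.5]
l [600.1  40.2 120. ]
r [581.8  40.2 115.5]
beam [589.9  40.2 110.2]
gtop [590.1  40.2  96.9]
expect ring/beam px (crop): [[205.3 207.4]]
212 [9, 46, 69, 71, 69, 59, 43, 10, -1]
213 [4, 38, 59, 63, 59, 51, 34, 9, -3]
214 [-6, 18, 33, 40, 38, 30, 18, -3, -10]
215 [-20, -6, 2, 4, 5, 1, -6, -16, -21]
216 [-23, -17, -8, -5, -7, -9, -12, -21, -24]
217 [-24, -14, -7, -6, -6, -11, -13, -21, -25]
218 [-23, -14, -5, -6, -4, -10, -13, -19, -23]
219 [-24, -14, -8, -7, -5, -8, -11, -22, -25]
220 [-23, -14, -6, -1, -5, -6, -12, -19, -25]
221 [-16, -1, 16, 19, 19, 9, 0, -16, -22]
222 [0, 33, 59, 64, 63, 49, 28, 3, -14]
223 [4, 40, 67, 76, 74, 66, 48, 17, -5]
224 [-9, 10, 31, 39, 39, 37, 28, 8, -7]
225 [-20, -12, 0, 4, 3, 2, -4, -14, -20]
226 [-24, -15, -9, -7, -7, -9, -13, -20, -23]
227 [-20, -14, -8, -5, -8, -8, -13, -20, -25]
228 [-23, -15, -8, -6, -6, -7, -12, -19, -23]
229 [-23, -15, -6, -7, -6, -8, -14, -20, -23]
230 [-23, -15, -9, -6, -5, -9, -10, -19, -24]
231 [-24, -15, -9, -7, -5, -7, -12, -20, -23]
232 [-24, -19, -9, -6, -7, -8, -13, -19, -25]
233 [-24, -16, -8, -6, -7, -8, -14, -18, -23]
234 [-22, -18, -8, -6, -6, -9, -12, -19, -23]
235 [-24, -17, -10, -6, -6, -8, -13, -19, -28]
236 [-27, -17, -8, -6, -4, -6, -13, -19, -24]
237 [-19, -16, -8, -4, -5, -8, -10, -12, -15]
238 [-10, -7, -6, -5, -3, -6, -5, -5, -5]
239 [-4, -6, -5, -3, -1, -2, -5, -8, -9]
240 [-15, -8, -4, -6, -4, -5, -8, -14, -17]
241 [-21, -15, -10, -6, -5, -8, -11, -20, -22]
242 [-24, -17, -11, -5, -5, -8, -11, -19, -25]
243 [-24, -19, -10, -6, -5, -8, -13, -17, -24]
244 [-25, -17, -9, -6, -4, -9, -12, -19, -25]
245 [-24, -16, -9, -6, -7, -7, -11, -21, -23]
```

The ring is 1–2 mm high and 1 mm sideways of the beam, well inside the limits. The red at rows 222–224 is the beam crossing the ring's near edge. One small trim, then hand in.

Emit:
move_arm(rows="0 0.08 0.1 0 0 0;0 0.08 0.1 0 0 0;0 0.08 0.1 0 0 0;0 0.08 0.1 0 0 0;0 0.08 0.1 0 0 0;0 0.08 0.1 0 0 0;0 0.08 0.1 0 0 0;0 0.08 0.1 0 0 0")

```text
time: 10.35
tool_pos: [587.6, 55.1, 119.3]
ee_rot: [[0.106, -0.994, 0.0], [-0.994, -0.106, 0.0], [0.0, -0.0, -1.0]]
contact_force: [-0.8, 0.3, -1.9]
width: 29.1
gripper_force: 59.5
```

```bash
python3 - <<'E'
from plant import env
s=env.observe();print(s['tool_pos'],s['gripper_force'],s['contact_force'],abs(s['qd']).max());print(env.sign_off())
E
```

```text
[587.64005544  55.09358972 119.29990311] 59.51930344104767 [-0.77704846  0.31991357 -1.87481419] 0.0031205301986967212
the job is handed in; nothing more can be done
None
```

I pressed the plunger to its stop with the light path empty, then gripped the blue-capped glass by its frosted faces and held it still in the gap with the beam through its ring marks. By my measurements the ring is within about 2 mm of the beam. The job is handed in at about 10 s of the 45 s limit, and no verdict came back.

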